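# Call the green loading bay

## Task

Call the next pallet to the green bay: with a fingertip, push the black arrow on the white bay board round until it points at the middle of the green disc, and only then press the orange call button fully down and let it come back up. Do not grip or lift the arrow, and leave the tape roll, mug, stapler and highlighter where they are.

Things in the scene. Friction and masses are not known exactly. Their poses are not given: they have to be found in the camera images.
- board: White flat bay board, 260 mm (its x) by 340 mm (its y), 12 mm thick, fixed to the desk; origin at the centre of its underside, on the arrow's pivot axis. Its four discs lie 145 mm from the pivot, at arrow joint values of -2.0, -0.96, 0.96 and 2.0 rad.
- arrow (a joint): Turn of the black arrow about its upright pivot, rad. 0: it points along the board's -x (towards the robot); grows counter-clockwise seen from above. End stops at -2.5 and 2.5, so it does not go past the far side. It starts between -0.55 and 0.55. Stiff friction pivot: 0.1 N m turns it (about 1.4 N at 75 mm) and it stays where it is left.
- arrow_lift (a joint): How far the arrow has been lifted up its pivot pin, m (0 resting, the most is 0.04). It only rests there by its weight (0.36 kg in all).
- arrow_hub (a point): Top of the arrow's steel hub (40 mm diameter) on the pivot axis, 46 mm above the desk. It is grey metal, with a black cap on top; the arrow has no tail behind it.
- arrow_push (a point): Middle of the arrow's arm, 75 mm from the pivot axis, at mid height (28 mm above the desk). The arm is 24 mm wide with upright sides and runs from 18 to 100 mm from the pivot; its underside is 16 mm and its top 40 mm above the desk.
- arrow_aim (a point): Imagined point 145 mm from the pivot straight ahead of the arrow, at the discs' distance: it lies over the centre of the disc the arrow points at exactly.
- arrow_left: Left half of the arrow's arm and head (left as seen from the pivot towards the tip), part of the arrow; origin on the pivot axis at board-top height, its -x points to the tip. The chevron head is about 64 mm wide at most and spans about 85 to 122 mm from the pivot.
- arrow_right: Right half of the arrow's arm and head, part of the arrow; origin on the pivot axis at board-top height, its -x points to the tip. Pressing on both halves at once counts as gripping.
- green_disc: Green flat disc, 44 mm diameter, 3 mm thick, fixed on the board 145 mm from the arrow's pivot; origin at the centre of its underside. The four colours swap places from run to run.
- red_disc: Red flat disc, 44 mm diameter, 3 mm thick, fixed on the board 145 mm from the arrow's pivot; origin at the centre of its underside. The four colours swap places from run to run.
- yellow_disc: Yellow flat disc, 44 mm diameter, 3 mm thick, fixed on the board 145 mm from the arrow's pivot; origin at the centre of its underside. The four colours swap places from run to run.
- blue_disc: Blue flat disc, 44 mm diameter, 3 mm thick, fixed on the board 145 mm from the arrow's pivot; origin at the centre of its underside. The four colours swap places from run to run.
- call (a joint): Travel of the call button, m: 0 up, 0.006 fully down. It springs back; fully down takes about 4 N.
- call_top (a point): Centre of the top of the orange round call button (36 mm diameter, pressed straight down), 22 mm above the desk when up; it stands in a round grey housing (52 mm diameter, 12 mm high) fixed to the desk to the left or right of the board.
- tape: Loose roll of tan packing tape lying flat, 100 mm diameter, 48 mm high, beside the board on the other side from the button; origin at the centre of its underside.
- mug: Loose blue mug, 76 mm diameter (handle extra), 80 mm high, beyond the board to one side; origin at the centre of its underside.
- stapler: Loose red and black stapler, 135 mm long, 36 mm wide, about 56 mm high; origin at the centre of its underside.
- highlighter: Loose yellow marker with black cap, 105 mm long, 26 mm wide, 18 mm high, lying beyond the board's far edge; origin on its underside near the middle.
Not all that is in view belongs to the job. There is more than one size of the part that bears call; the job needs the largest.

How it is judged (in metres and radians):
On the way, in this order (a step that is already met when the one before it is completed fails the run):
1. the arrow points at the green disc (its aim point within 14 mm of the disc's centre) (horizontal distance between arrow_aim and green_disc below 0.014 m and value of joint arrow_lift below 0.004 m), for 0.3 s.
2. the call button is pressed fully down (at least 4.5 mm) (value of joint call above 0.0045 m), for 0.05 s.
At the end, for the whole second after the job is handed in: The arrow rests with its aim point within 14 mm of the green disc's centre, the call button is back up (within 1.5 mm), the arrow sits down on its pivot (within 3 mm), and tape roll, mug, stapler and highlighter are within 20 mm of where they began (horizontal distance between arrow_aim and green_disc below 0.014 m and value of joint call below 0.0015 m and value of joint arrow_lift below 0.003 m and velocity of joint arrow between -0.05 and 0.05 rad/s and distance of each of tape, mug, stapler, highlighter from where it was at the start of the episode below 0.02 m); the robot touches nothing.
It fails at once if the call button is pressed (over 3 mm) while the arrow does not point at green (value of joint call above 0.003 m and horizontal distance between arrow_aim and green_disc above 0.014 m).
It fails at once if the arrow is lifted more than 12 mm on its pivot (value of joint arrow_lift above 0.012 m).
It fails at once if the arrow is gripped: the fingers press on both its halves at once, each with over 4 N (contact force between the fingers and arrow_left above 4 N and contact force between the fingers and arrow_right above 4 N).
It fails at once if the tape roll, mug, stapler or highlighter is shoved or lifted more than 20 mm (distance of any of tape, mug, stapler, highlighter from where it was at the start of the episode above 0.02 m).
It also fails if it takes over 53 s, if anything falls off the work surface, if the arm or the gripper's body presses on something with over 40 N, if the wrist force passes 120 N, or if a joint passes its speed limit or range.

## Robot

A 6-joint arm with a two-finger parallel gripper is mounted at the origin on the work surface. World frame = base frame: x ahead of the robot, y to its left, z up, the work surface at z = 0. Lengths are in m, angles in degrees, forces in N, time in s.
With the tool pointing down it reaches from about 0.35 to 0.925 m from the base axis. Payload 6.4 kg.
Tool frame: the origin (TCP) lies between the finger pads; the fingertips stand 25 mm ahead of it and the grasp point (between the pads) lies 6 mm ahead of it; z points along the fingers, y is the line along which they close (so a half turn about z gives the same grasp; the last joint's range is limited). The gripper opens to 85 mm and grips with 20 to 120 N. Pads are 22 mm wide; open, the fingers measure 114 mm over their backs; the gripper's body (76 mm by 85 mm) begins 54 mm behind the grasp point. The pads swing forward as they close: fully open they stand 13 mm farther back than shut.
Start: joints at [-79.876, 14.043, 89.255, -0, 76.702, -9.975], TCP at [0.223, -0.61, 0.256] pointing down, gripper open.
Joint ranges: [-179.41, 179.41], [-58.25, 129.5], [7.25, 145.43], [-54.29, 234.29], [11.92, 165.04], [-157.13, 157.13]. Speed limits (degrees/s): [147.25, 147.25, 180, 180, 180, 180].

## Interface

Orientations are given as [roll, pitch, yaw] about the fixed x, y, z axes, in that order (R = Rz(yaw) Ry(pitch) Rx(roll)).
In Python, from cell import * gives the robot as it stands. The module is installed in compiled form; this text tells all that it offers.
- The arm moves only by the tool send_rows, never from a script. Its argument "rows" is a list of rows, each an object of numbers: "x", "y", "z": the shift along the world's x, y, z each as a share of 200 mm, from -1 to 1; "rx", "ry", "rz": the turn, a rotation vector about the world's x, y, z each as a share of 180 degrees, from -1 to 1; "gripper": the opening, from 0 (shut) to 1 (fully open). In form: [{"x": .., "y": .., "z": .., "rx": .., "ry": .., "rz": .., "gripper": ..}, ...]. A call has 1 to 5 rows; each row is the pose to reach, as a shift and turn from the pose commanded when the call began, turning the shorter way round; what a row does not reach only later rows make up. A row lasts 1/10 s, in which the tool goes at most 50 mm and 8.59 degrees, less where a joint would pass 70% of its speed; a pose out of reach is approached as far as the arm can. A call with a number of a shift or a turn outside -1 to 1 is refused whole. A call with a gripper value outside its range is refused whole. The fingers move at their own pace and stop on an object; "newtons" is the grip in N (left out, the last holds). Time passes only in rows, so rows that repeat a pose let the fingers close. It gives the time, the measured TCP pose, the force, the opening and the grip force at its end, in the units of the state.
- state(): the state, without advancing time (a new reading comes with each control period).
- read_camera(name): name is "scene" or "top" or "wrist"; returns the picture (400x640x3 uint8, blue, green, red); there is no depth.
- camera_model(name): a dict with "camera_matrix" (3x3 intrinsics, pixels), "R" (3x3) and "t" (3): a world point X has camera coordinates R X + t. Camera axes: x right, y down, z forward; pixel columns grow to the right and rows downward; lengths in m; the calibration is good to about 2 mm. A picture is of the moment at which its call begins: read the wrist's pose just before it. camera_model takes no time and is no camera call; for the wrist camera it gives the pose at the moment of the call.
- close_job(): hands the job in; it is judged then, once.
The state is a dict: "t": time; "joint_positions": joint angles; "joint_velocities": joint speeds; "joint_torque": joint torques, N m; "eef_pos": TCP position; "ee_rot": TCP orientation; "wrist_force": force on the tool from outside, world axes, zero at the start; "moment": the same for the moment, N m; "gripper_width": finger opening in m; "gripper_force": force on a finger pad.
Only numpy, scipy, OpenCV 4.12 (cv2) and the standard library are available. Lean on these libraries where they do the work, as an engineer would, in place of code of your own. Each camera call takes 0.05 s, during which the arm holds its last target. There are 200 camera calls.

## Working session

There is one attempt and no reset: what is moved stays moved. The work goes in short steps, Python scripts to look and compute and a tool call to move; the robot and the scene stay as the last step left them, time stands still between calls to the robot, and variables do not carry over. Pictures are saved under pics/ and viewed, at most 10 in all, crops included, and the job is handed in when it is done.

Besides the shell and the picture viewer there is one more tool, called after "Emit:" by a JSON object that holds its "op" and its "data", one argument or row to a line. send_rows: Moves the arm, as the interface text tells. Its arguments: {"type":"object","properties":{"rows":{"type":"array","items":{"type":"object","properties":{"x":{"type":"number"},"y":{"type":"number"},"z":{"type":"number"},"rx":{"type":"number"},"ry":{"type":"number"},"rz":{"type":"number"},"gripper":{"type":"number"}}}},"newtons":{"type":"number"}},"required":["rows"]}

```bash
mkdir -p pics; python3 - <<'E'
from cell import *
import cv2
for n in("top","scene"):cv2.imwrite(f"pics/{n}0.png",read_camera(n))
s=state();print(s)
m=camera_model("top");print(m)
E
```

```text
{'t': 0.1, 'joint_positions': array([-7.98772117e+01,  1.40812844e+01,  8.93193374e+01,  6.71831258e-04,
        7.67028839e+01, -9.97345836e+00]), 'joint_velocities': array([-0.01527164, -0.07506488, -0.1472315 ,  0.00535039, -0.05770415,
       -0.10859017]), 'joint_torque': array([-5.76516359e-04, -4.30669284e+01, -3.27129686e+01, -1.02631323e-04,
        2.85517221e-03,  9.03285766e-07]), 'eef_pos': array([ 0.22328122, -0.60994488,  0.25526422]), 'ee_rot': array([-1.79898172e+02, -1.85699948e-02,  2.00960750e+01]), 'wrist_force': array([-0.59416774,  0.11733148,  0.6570544 ]), 'moment': array([-0.00338955, -0.04120154, -0.03552932]), 'gripper_force': 0.0, 'gripper_width': 0.08548078281913273}
{'camera_matrix': array([[367.80608248,   0.        , 320.31837619],
       [  0.        , 367.80608248, 202.34749716],
       [  0.        ,   0.        ,   1.        ]]), 'R': array([[ 3.35145322e-03, -9.99823133e-01, -1.85059580e-02],
       [-9.81980224e-01,  2.06298098e-04, -1.88983591e-01],
       [ 1.88953984e-01,  1.88058544e-02, -9.81805852e-01]]), 't': array([0.00128877, 0.58117761, 0.78262222])}
```

View pics/top0.png

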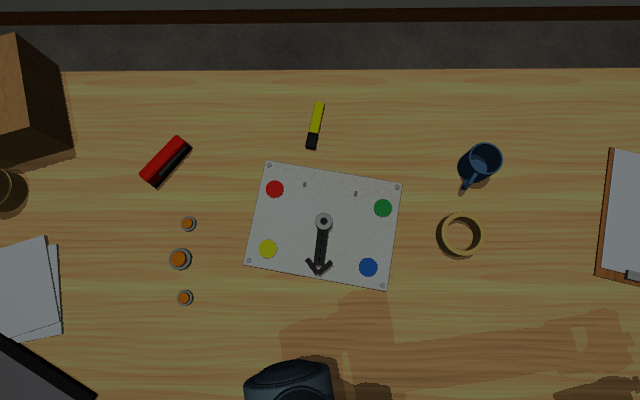

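View pics/scene0.png

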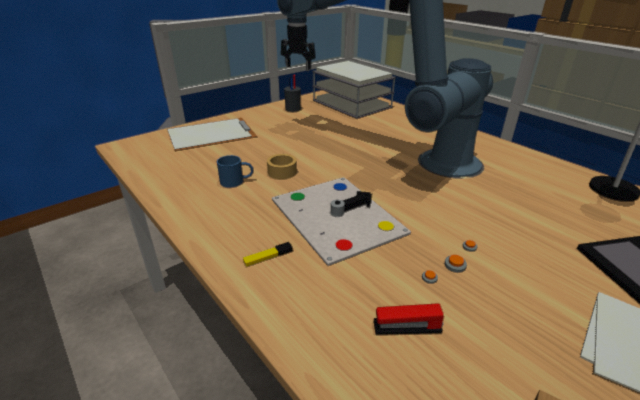

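The arrow at about (321,250) points towards the robot. Green is at (383,208), far right, which is about +2.0 rad. The largest button is the middle one at (180,259).

```bash
cat >h.py <<'E'
from cell import *
import cv2,numpy as np
def w(uv,z,n="top",m=None):
    m=m or camera_model(n)
    d=m["R"].T@np.linalg.inv(m["camera_matrix"])@[*uv,1];c=-m["R"].T@m["t"]
    return (c+d*(z-c[2])/d[2])[:2]
def blob(im,h0,h1,box=None,s=120,v=60):
    k=cv2.inRange(cv2.cvtColor(im,cv2.COLOR_BGR2HSV),(h0,s,v),(h1,255,255))
    if box: q=np.zeros_like(k);x0,y0,x1,y1=box;q[y0:y1,x0:x1]=1;k=k*q
    n,_,st,c=cv2.connectedComponentsWithStats(k)
    i=1+np.argmax(st[1:,4]);return c[i],st[i,4]
E
cat >m.py <<'E'
from h import *
im=read_camera("top");P={}
for n,h,b in(("green",(45,80),(340,180,410,240)),("blue",(100,125),(340,240,400,290)),("yellow",(20,35),(250,230,285,265)),("red",(0,8),(255,175,295,205))):
    c,a=blob(im,*h,b);P[n]=w(c,.015);print(n,c,a,P[n])
for b in((160,240,200,275),(175,212,200,235),(172,285,200,310)):
    c,a=blob(im,8,22,b,150,100);print("btn",c,a,w(c,.022))
# board pivot: fit of the discs at 145 mm
A={"green":2.,"blue":.96,"red":-2.,"yellow":-.96}
from scipy.optimize import least_squares
f=lambda p:np.concatenate([P[n]-(p[:2]-.145*np.array([np.cos(p[2]+A[n]),np.sin(p[2]+A[n])])) for n in A])
r=least_squares(f,[.55,0,0]);print("pivot",r.x,np.abs(r.fun).max())
p=r.x
# arrow: dark pixels at height .04 
g=im.max(2);ys,xs=np.where(g<45)
q=np.array([w((x,y),.04) for x,y in zip(xs,ys) if 240<x<405 and 160<y<295])-p[:2]
R=np.hypot(*q.T);k=(R>.035)&(R<.12);q=q[k];mm=q.mean(0)
print("arrow joint",np.arctan2(-mm[1],-mm[0])-p[2],k.sum())
print("tape/mug",w((459,235),.048),w((486,157),.08),w((462,190),.04))
E
python3 m.py
```

```text
green [382.53225806 207.49193548] 248 [ 0.57647507 -0.14493466]
blue [367.625      266.78676471] 272 [ 0.4375377  -0.10668215]
yellow [267.21509434 248.44150943] 265 [0.47912418 0.12692247]
red [274.14693878 188.6       ] 245 [0.62276913 0.11455643]
btn [177.41358025 258.36419753] 162 [0.45533046 0.33401767]
btn [186.4        222.66666667] 75 [0.53879688 0.31908562]
btn [182.90243902 297.57317073] 82 [0.36717683 0.31462472]
pivot [ 0.54020863 -0.00453888 -0.17659413] 0.00018274233573195575
arrow joint 0.0672792240754066 469
tape/mug [ 0.50789665 -0.30926361] [ 0.68002828 -0.36988426] [ 0.61324032 -0.32607129]
```

Emit:
{"op": "send_rows", "data": {
  "rows": [
    {"x": 0.4, "y": 1, "rz": 0.12, "gripper": 0},
    {"x": 0.4, "y": 1, "rz": 0.12, "gripper": 0},
    {"x": 0.4, "y": 1, "rz": 0.12, "gripper": 0},
    {"x": 0.4, "y": 1, "rz": 0.12, "gripper": 0},
    {"x": 0.4, "y": 1, "rz": 0.12, "gripper": 0}
  ]
}}

```text
invalid input
```

Emit:
{"op": "send_rows", "data": {
  "rows": [
    {"x": 0.4, "y": 1, "rz": 0.12, "gripper": 0},
    {"x": 0.4, "y": 1, "rz": 0.12, "gripper": 0},
    {"x": 0.4, "y": 1, "rz": 0.12, "gripper": 0},
    {"x": 0.4, "y": 1, "rz": 0.12, "gripper": 0},
    {"x": 0.4, "y": 1, "rz": 0.12, "gripper": 0}
  ]
}}

```text
invalid input
```

Emit:
{"op": "send_rows", "data": {
  "rows": [
    {"x": 0.4, "y": 1, "rz": 0.114, "gripper": 0},
    {"x": 0.4, "y": 1, "rz": 0.114, "gripper": 0},
    {"x": 0.4, "y": 1, "rz": 0.114, "gripper": 0},
    {"x": 0.4, "y": 1, "rz": 0.114, "gripper": 0},
    {"x": 0.4, "y": 1, "rz": 0.114, "gripper": 0}
  ]
}}

```text
invalid input
```

Emit:
{"op": "send_rows", "data": {
  "rows": [
    {"x": 0.4, "y": 1, "z": 0, "rx": 0, "ry": 0, "rz": 0.12, "gripper": 0},
    {"x": 0.4, "y": 1, "z": 0, "rx": 0, "ry": 0, "rz": 0.12, "gripper": 0},
    {"x": 0.4, "y": 1, "z": 0, "rx": 0, "ry": 0, "rz": 0.12, "gripper": 0},
    {"x": 0.4, "y": 1, "z": 0, "rx": 0, "ry": 0, "rz": 0.12, "gripper": 0},
    {"x": 0.4, "y": 1, "z": 0, "rx": 0, "ry": 0, "rz": 0.12, "gripper": 0}
  ]
}}

```text
t: 0.65
eef_pos: [0.3044, -0.4067, 0.2557]
ee_rot: [-179.9, -0.1, 41.9]
wrist_force: [-0.2, -1.1, 0.3]
gripper_width: 0.0124
gripper_force: 0.0
```

Emit:
{"op": "send_rows", "data": {
  "rows": [
    {"x": 0.4, "y": 1, "z": 0, "rx": 0, "ry": 0, "rz": 0.12, "gripper": 0},
    {"x": 0.4, "y": 1, "z": 0, "rx": 0, "ry": 0, "rz": 0.12, "gripper": 0},
    {"x": 0.4, "y": 1, "z": 0, "rx": 0, "ry": 0, "rz": 0.12, "gripper": 0},
    {"x": 0.4, "y": 1, "z": 0, "rx": 0, "ry": 0, "rz": 0.12, "gripper": 0},
    {"x": 0.4, "y": 1, "z": 0, "rx": 0, "ry": 0, "rz": 0.12, "gripper": 0}
  ]
}}

```text
t: 1.15
eef_pos: [0.3842, -0.2075, 0.2562]
ee_rot: [180.0, -0.0, 63.5]
wrist_force: [0.1, -0.7, -0.0]
gripper_width: 0.0001
gripper_force: 0.0
```

Emit:
{"op": "send_rows", "data": {
  "rows": [
    {"x": 0.4, "y": 1, "z": 0, "rx": 0, "ry": 0, "rz": 0.114, "gripper": 0},
    {"x": 0.4, "y": 1, "z": 0, "rx": 0, "ry": 0, "rz": 0.114, "gripper": 0},
    {"x": 0.4, "y": 1, "z": 0, "rx": 0, "ry": 0, "rz": 0.114, "gripper": 0},
    {"x": 0.4, "y": 1, "z": 0, "rx": 0, "ry": 0, "rz": 0.114, "gripper": 0},
    {"x": 0.4, "y": 1, "z": 0, "rx": 0, "ry": 0, "rz": 0.114, "gripper": 0}
  ]
}}

```text
t: 1.65
eef_pos: [0.4643, -0.0073, 0.2564]
ee_rot: [180.0, -0.0, 84.1]
wrist_force: [-0.1, 0.3, 0.4]
gripper_width: -0.0002
gripper_force: 0.0
```

Emit:
{"op": "send_rows", "data": {
  "rows": [
    {"x": 0.12, "y": 0.26, "z": 0, "rx": 0, "ry": 0, "rz": 0, "gripper": 0},
    {"x": 0.12, "y": 0.26, "z": -0.3, "rx": 0, "ry": 0, "rz": 0, "gripper": 0},
    {"x": 0.12, "y": 0.26, "z": -0.55, "rx": 0, "ry": 0, "rz": 0, "gripper": 0},
    {"x": 0.12, "y": 0.26, "z": -0.75, "rx": 0, "ry": 0, "rz": 0, "gripper": 0},
    {"x": 0.12, "y": 0.26, "z": -0.75, "rx": 0, "ry": 0, "rz": 0, "gripper": 0}
  ]
}}

```text
t: 2.15
eef_pos: [0.4819, 0.0422, 0.0993]
ee_rot: [-179.1, -0.0, 83.8]
wrist_force: [-1.2, -0.7, -0.5]
gripper_width: 0.0001
gripper_force: 0.0
```

```bash
python3 - <<'E'
from h import *
cv2.imwrite("pics/w1.png",read_camera("wrist"))
cv2.imwrite("pics/s1.png",cv2.resize(read_camera("top")[150:310,150:420],None,fx=2.5,fy=2.5))
E
```

```text
(no output)
```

View pics/w1.png

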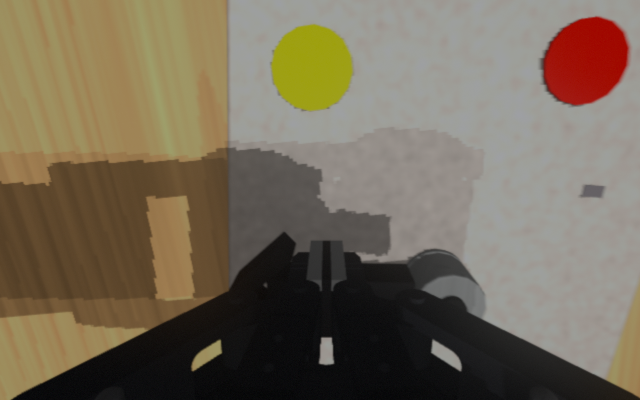

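The closed fingertips, near (327,250), sit beside the arm. The head is at (265,265) and the hub at (450,285), so the finger is between them. I'll descend next.

Emit:
{"op": "send_rows", "data": {
  "rows": [
    {"x": 0.02, "y": 0.02, "z": -0.15, "rx": 0, "ry": 0, "rz": 0, "gripper": 0},
    {"x": 0.02, "y": 0.02, "z": -0.26, "rx": 0, "ry": 0, "rz": 0, "gripper": 0},
    {"x": 0.02, "y": 0.02, "z": -0.26, "rx": 0, "ry": 0, "rz": 0, "gripper": 0},
    {"x": 0.02, "y": 0.02, "z": -0.26, "rx": 0, "ry": 0, "rz": 0, "gripper": 0}
  ]
}}

```text
t: 2.65
eef_pos: [0.4936, 0.0451, 0.0572]
ee_rot: [179.7, 0.0, 83.8]
wrist_force: [-0.7, -0.6, 0.2]
gripper_width: 0.0
gripper_force: 0.0
```

```bash
cat >plan.py <<'E'
import sys,numpy as np
from h import *
e=state()["eef_pos"];print(e)
j0,j1,n,d=map(float,sys.argv[1:5]);pv=np.array([.5402,-.0045])
for j in np.linspace(j0,j1,int(n)):
    f=j-.1766;u=-np.array([np.cos(f),np.sin(f)]);t=np.array([np.sin(f),-np.cos(f)])
    P=pv+.058*u-d*t;print(round(j,3),P.round(4),"share",((P-e[:2])/.2).round(3),"rz",round(((np.degrees(f)+90-state()["ee_rot"][2]+180)%360-180)/180,3),"z",round((.047-e[2])/.2,3))
E
python3 plan.py .067 2.0 17 .023
```

```text
[0.4936062  0.04508672 0.05720391]
0.067 [0.4851 0.0247] share [-0.043 -0.102] rz -0.0 z -0.051
0.188 [0.4819 0.0178] share [-0.058 -0.136] rz 0.038 z -0.051
0.309 [0.4797 0.0107] share [-0.07  -0.172] rz 0.076 z -0.051
0.429 [0.4783 0.0033] share [-0.077 -0.209] rz 0.115 z -0.051
0.55 [ 0.4778 -0.0043] share [-0.079 -0.247] rz 0.153 z -0.051
0.671 [ 0.4782 -0.0118] share [-0.077 -0.284] rz 0.192 z -0.051
0.792 [ 0.4796 -0.0192] share [-0.07  -0.321] rz 0.23 z -0.051
0.913 [ 0.4818 -0.0264] share [-0.059 -0.357] rz 0.269 z -0.051
1.034 [ 0.4848 -0.0333] share [-0.044 -0.392] rz 0.307 z -0.051
1.154 [ 0.4887 -0.0397] share [-0.024 -0.424] rz 0.346 z -0.051
1.275 [ 0.4933 -0.0457] share [-0.001 -0.454] rz 0.384 z -0.051
1.396 [ 0.4986 -0.051 ] share [ 0.025 -0.481] rz 0.423 z -0.051
1.517 [ 0.5045 -0.0557] share [ 0.055 -0.504] rz 0.461 z -0.051
1.638 [ 0.511  -0.0596] share [ 0.087 -0.524] rz 0.499 z -0.051
1.758 [ 0.5178 -0.0627] share [ 0.121 -0.539] rz 0.538 z -0.051
1.879 [ 0.525 -0.065] share [ 0.157 -0.551] rz 0.576 z -0.051
2.0 [ 0.5324 -0.0664] share [ 0.194 -0.557] rz 0.615 z -0.051
```

Emit:
{"op": "send_rows", "data": {
  "rows": [
    {"x": -0.03, "y": 0, "z": -0.05, "rx": 0, "ry": 0, "rz": 0, "gripper": 0},
    {"x": -0.03, "y": -0.05, "z": -0.05, "rx": 0, "ry": 0, "rz": 0, "gripper": 0},
    {"x": -0.043, "y": -0.102, "z": -0.05, "rx": 0, "ry": 0, "rz": 0, "gripper": 0},
    {"x": -0.043, "y": -0.102, "z": -0.05, "rx": 0, "ry": 0, "rz": 0, "gripper": 0}
  ]
}}

```text
t: 3.05
eef_pos: [0.4829, 0.0239, 0.0448]
ee_rot: [180.0, 0.0, 83.7]
wrist_force: [0.4, -0.0, 0.1]
gripper_width: -0.0002
gripper_force: 0.0
```

```bash
python3 plan.py .067 2.0 17 .023|head -3
```

```text
[0.48288415 0.02385187 0.04476179]
0.067 [0.4851 0.0247] share [0.011 0.004] rz 0.0 z 0.011
0.188 [0.4819 0.0178] share [-0.005 -0.03 ] rz 0.038 z 0.011
```

Emit:
{"op": "send_rows", "data": {
  "rows": [
    {"x": -0.005, "y": -0.03, "z": 0.005, "rx": 0, "ry": 0, "rz": 0.038, "gripper": 0},
    {"x": -0.017, "y": -0.066, "z": 0.005, "rx": 0, "ry": 0, "rz": 0.076, "gripper": 0},
    {"x": -0.024, "y": -0.103, "z": 0.005, "rx": 0, "ry": 0, "rz": 0.115, "gripper": 0},
    {"x": -0.026, "y": -0.141, "z": 0.005, "rx": 0, "ry": 0, "rz": 0.153, "gripper": 0},
    {"x": -0.024, "y": -0.178, "z": 0.005, "rx": 0, "ry": 0, "rz": 0.192, "gripper": 0}
  ]
}}

```text
t: 3.55
eef_pos: [0.4771, -0.0106, 0.0452]
ee_rot: [-179.9, -0.1, 118.6]
wrist_force: [-1.7, 0.8, 1.0]
gripper_width: -0.0001
gripper_force: 1.1
```

```bash
python3 plan.py .671 2.0 12 .023; python3 - <<'E'
from h import *
cv2.imwrite("pics/s2.png",cv2.resize(read_camera("top")[150:310,150:420],None,fx=2.5,fy=2.5))
E
```

```text
[ 0.47709887 -0.01056454  0.04515442]
0.671 [ 0.4782 -0.0118] share [ 0.006 -0.006] rz -0.002 z 0.009
0.792 [ 0.4796 -0.0192] share [ 0.012 -0.043] rz 0.037 z 0.009
0.913 [ 0.4818 -0.0264] share [ 0.023 -0.079] rz 0.075 z 0.009
1.033 [ 0.4848 -0.0333] share [ 0.039 -0.114] rz 0.114 z 0.009
1.154 [ 0.4887 -0.0397] share [ 0.058 -0.146] rz 0.152 z 0.009
1.275 [ 0.4933 -0.0457] share [ 0.081 -0.176] rz 0.191 z 0.009
1.396 [ 0.4986 -0.051 ] share [ 0.108 -0.202] rz 0.229 z 0.009
1.517 [ 0.5045 -0.0557] share [ 0.137 -0.226] rz 0.267 z 0.009
1.638 [ 0.511  -0.0596] share [ 0.169 -0.245] rz 0.306 z 0.009
1.758 [ 0.5178 -0.0627] share [ 0.204 -0.261] rz 0.344 z 0.009
1.879 [ 0.525 -0.065] share [ 0.24  -0.272] rz 0.383 z 0.009
2.0 [ 0.5324 -0.0664] share [ 0.277 -0.279] rz 0.421 z 0.009
```

View pics/s2.png

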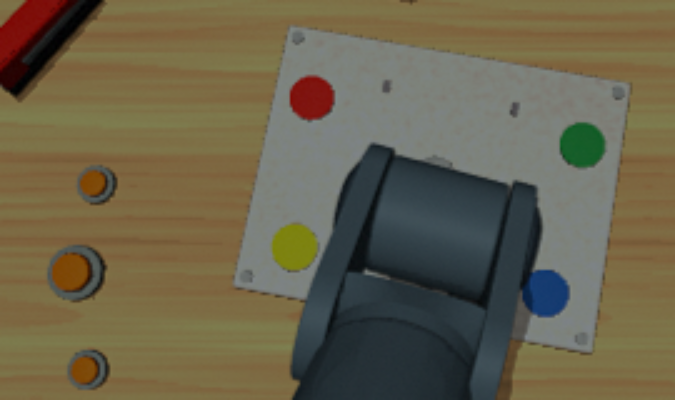

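The arm hides the arrow in this view, but the contact force and path fit the plan. I'll keep sweeping to just short of the target, then check.

Emit:
{"op": "send_rows", "data": {
  "rows": [
    {"x": 0.012, "y": -0.043, "z": 0.005, "rx": 0, "ry": 0, "rz": 0.037, "gripper": 0},
    {"x": 0.023, "y": -0.079, "z": 0.005, "rx": 0, "ry": 0, "rz": 0.075, "gripper": 0},
    {"x": 0.039, "y": -0.114, "z": 0.005, "rx": 0, "ry": 0, "rz": 0.114, "gripper": 0},
    {"x": 0.058, "y": -0.146, "z": 0.005, "rx": 0, "ry": 0, "rz": 0.152, "gripper": 0},
    {"x": 0.081, "y": -0.176, "z": 0.005, "rx": 0, "ry": 0, "rz": 0.191, "gripper": 0}
  ]
}}

```text
t: 4.1
eef_pos: [0.4933, -0.0458, 0.0459]
ee_rot: [-180.0, -0.1, 152.9]
wrist_force: [-2.4, 0.9, 1.0]
gripper_width: 0.0003
gripper_force: 1.1
```

```bash
python3 plan.py 1.275 2.0 7 .023
```

```text
[ 0.49327477 -0.04580497  0.04591973]
1.275 [ 0.4933 -0.0457] share [0.    0.001] rz 0.0 z 0.005
1.396 [ 0.4986 -0.051 ] share [ 0.027 -0.026] rz 0.039 z 0.005
1.517 [ 0.5045 -0.0557] share [ 0.056 -0.049] rz 0.077 z 0.005
1.638 [ 0.511  -0.0596] share [ 0.089 -0.069] rz 0.116 z 0.005
1.758 [ 0.5178 -0.0627] share [ 0.123 -0.085] rz 0.154 z 0.005
1.879 [ 0.525 -0.065] share [ 0.159 -0.096] rz 0.192 z 0.005
2.0 [ 0.5324 -0.0664] share [ 0.196 -0.103] rz 0.231 z 0.005
```

Emit:
{"op": "send_rows", "data": {
  "rows": [
    {"x": 0.027, "y": -0.026, "z": 0, "rx": 0, "ry": 0, "rz": 0.039, "gripper": 0},
    {"x": 0.056, "y": -0.049, "z": 0, "rx": 0, "ry": 0, "rz": 0.077, "gripper": 0},
    {"x": 0.089, "y": -0.069, "z": 0, "rx": 0, "ry": 0, "rz": 0.116, "gripper": 0},
    {"x": 0.123, "y": -0.085, "z": 0, "rx": 0, "ry": 0, "rz": 0.154, "gripper": 0},
    {"x": 0.15, "y": -0.094, "z": 0, "rx": 0, "ry": 0, "rz": 0.184, "gripper": 0}
  ]
}}

```text
t: 4.6
eef_pos: [0.524, -0.065, 0.0461]
ee_rot: [-180.0, -0.1, -174.0]
wrist_force: [-2.6, -2.1, -0.5]
gripper_width: -0.0
gripper_force: 1.1
```

```bash
python3 plan.py 1.85 2.0 4 .023;python3 - <<'E'
from h import *
im=read_camera("top")[150:310,150:420]
cv2.imwrite("pics/s3.png",np.vstack([cv2.resize(im,None,fx=2,fy=2)[:,:500],cv2.resize(read_camera("scene")[130:270,230:430],(500,280))]))
E
```

```text
[ 0.52396634 -0.06502085  0.04614012]
1.85 [ 0.5233 -0.0646] share [-0.004  0.002] rz -0.001 z 0.004
1.9 [ 0.5263 -0.0653] share [ 0.012 -0.002] rz 0.015 z 0.004
1.95 [ 0.5293 -0.0659] share [ 0.027 -0.005] rz 0.031 z 0.004
2.0 [ 0.5324 -0.0664] share [ 0.042 -0.007] rz 0.047 z 0.004
```

View pics/s3.png

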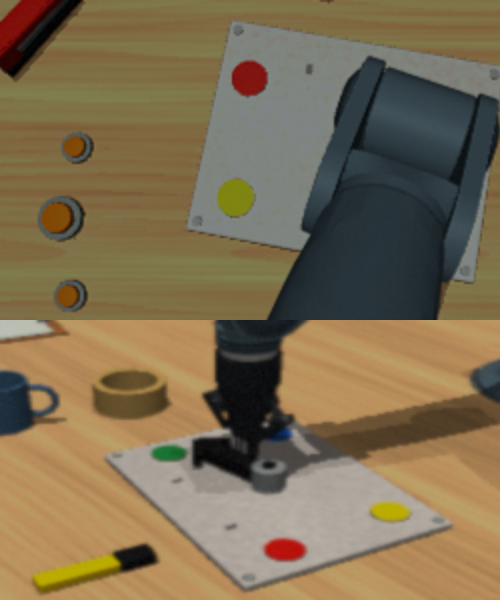

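The arrow points close to green: in the scene view its tip is near (195,455), with green at (168,453). I'll back off and measure.

Emit:
{"op": "send_rows", "data": {
  "rows": [
    {"x": -0.12, "y": -0.01, "z": 0, "rx": 0, "ry": 0, "rz": 0, "gripper": 0},
    {"x": -0.12, "y": -0.01, "z": 0.25, "rx": 0, "ry": 0, "rz": 0, "gripper": 0},
    {"x": -0.2, "y": 0, "z": 0.5, "rx": 0, "ry": 0, "rz": 0, "gripper": 0},
    {"x": -0.4, "y": 0, "z": 0.6, "rx": 0, "ry": 0, "rz": 0, "gripper": 0},
    {"x": -0.6, "y": 0, "z": 0.7, "rx": 0, "ry": 0, "rz": 0, "gripper": 0}
  ]
}}

```text
t: 5.2
eef_pos: [0.4039, -0.0645, 0.1885]
ee_rot: [-179.9, 0.2, -174.3]
wrist_force: [0.7, 0.5, 0.9]
gripper_width: 0.0002
gripper_force: 0.0
```

```bash
python3 - <<'E'
from h import *
print(state()["eef_pos"])
im=read_camera("top")[150:310,230:430]
cv2.imwrite("pics/s4.png",cv2.resize(im,None,fx=3.5,fy=3.5,interpolation=cv2.INTER_CUBIC))
E
```

```text
[ 0.40394865 -0.06451784  0.1885131 ]
```

View pics/s4.png

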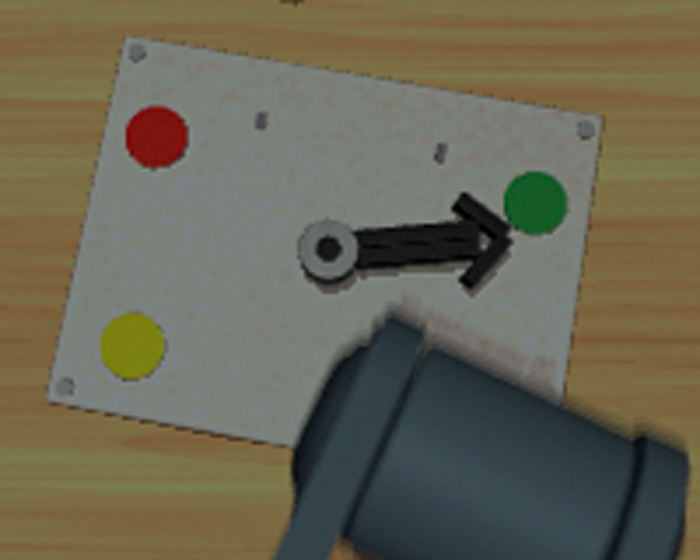

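The view shows the hub at (328,249), the tip at (512,240) and green at (535,203), so the arrow is still short. I'll compute the joint angle.

```bash
cat >a.py <<'E'
from h import *
im=read_camera("top");pv=np.array([.5402,-.0045])
h=w((230+328/3.5,150+249/3.5),.046);t=w((230+512/3.5,150+240/3.5),.04);print(h,t)
g=im.max(2);ys,xs=np.where(g<45)
q=np.array([w((x,y),.036) for x,y in zip(xs,ys) if 325<x<385 and 195<y<236])-pv
R=np.hypot(*q.T);q=q[(R>.035)&(R<.125)];mm=q.mean(0)
print("joint",np.arctan2(-mm[1],-mm[0])+.1766,len(q),"tip",np.arctan2(-(t-pv)[1],-(t-pv)[0])+.1766)
E
python3 a.py; python3 plan.py 1.6 2.0 5 .023
```

```text
[ 0.53931423 -0.00550479] [ 0.5461976  -0.12609888]
joint 1.8270590677099237 501 tip 1.7966792365603956
[ 0.40286208 -0.06438658  0.18968584]
1.6 [ 0.5089 -0.0585] share [0.53  0.029] rz -0.078 z -0.713
1.7 [ 0.5145 -0.0613] share [0.558 0.015] rz -0.046 z -0.713
1.8 [ 0.5203 -0.0636] share [0.587 0.004] rz -0.015 z -0.713
1.9 [ 0.5263 -0.0653] share [ 0.617 -0.005] rz 0.017 z -0.713
2.0 [ 0.5324 -0.0664] share [ 0.648 -0.01 ] rz 0.049 z -0.713
```

Emit:
{"op": "send_rows", "data": {
  "rows": [
    {"x": 0.24, "y": 0, "z": 0, "rx": 0, "ry": 0, "rz": 0, "gripper": 0},
    {"x": 0.48, "y": 0, "z": -0.05, "rx": 0, "ry": 0, "rz": 0, "gripper": 0},
    {"x": 0.48, "y": 0, "z": -0.3, "rx": 0, "ry": 0, "rz": 0.015, "gripper": 0},
    {"x": 0.48, "y": 0, "z": -0.55, "rx": 0, "ry": 0, "rz": 0.03, "gripper": 0},
    {"x": 0.48, "y": 0, "z": -0.715, "rx": 0, "ry": 0, "rz": 0.04, "gripper": 0}
  ]
}}

```text
t: 5.8
eef_pos: [0.4987, -0.0635, 0.0393]
ee_rot: [179.9, -0.2, -167.0]
wrist_force: [-0.3, -0.9, 0.3]
gripper_width: 0.0
gripper_force: 0.0
```

```bash
python3 plan.py 1.84 2.04 5 .023
```

```text
[ 0.49874209 -0.06349641  0.03932939]
1.84 [ 0.5227 -0.0644] share [ 0.12  -0.004] rz -0.043 z 0.038
1.89 [ 0.5257 -0.0652] share [ 0.135 -0.008] rz -0.027 z 0.038
1.94 [ 0.5287 -0.0658] share [ 0.15  -0.012] rz -0.011 z 0.038
1.99 [ 0.5318 -0.0663] share [ 0.165 -0.014] rz 0.005 z 0.038
2.04 [ 0.5349 -0.0667] share [ 0.181 -0.016] rz 0.021 z 0.038
```

Emit:
{"op": "send_rows", "data": {
  "rows": [
    {"x": 0, "y": 0, "z": 0.03, "rx": 0, "ry": 0, "rz": -0.015, "gripper": 0},
    {"x": 0.06, "y": 0, "z": 0.03, "rx": 0, "ry": 0, "rz": -0.02, "gripper": 0},
    {"x": 0.12, "y": -0.004, "z": 0.03, "rx": 0, "ry": 0, "rz": -0.02, "gripper": 0},
    {"x": 0.15, "y": -0.012, "z": 0.03, "rx": 0, "ry": 0, "rz": 0, "gripper": 0},
    {"x": 0.165, "y": -0.014, "z": 0.03, "rx": 0, "ry": 0, "rz": 0.01, "gripper": 0}
  ]
}}

```text
t: 6.3
eef_pos: [0.5344, -0.0672, 0.0493]
ee_rot: [180.0, 0.0, -165.1]
wrist_force: [-0.9, 0.5, 0.1]
gripper_width: 0.0002
gripper_force: 0.8
```

```bash
python3 plan.py 1.94 2.04 3 .023
```

```text
[ 0.53435517 -0.06716181  0.0492772 ]
1.94 [ 0.5287 -0.0658] share [-0.028  0.007] rz -0.021 z -0.011
1.99 [ 0.5318 -0.0663] share [-0.013  0.004] rz -0.006 z -0.011
2.04 [ 0.5349 -0.0667] share [0.003 0.002] rz 0.01 z -0.011
```

The tool is at 2.03 on the plan. I'll retreat and measure.

Emit:
{"op": "send_rows", "data": {
  "rows": [
    {"x": -0.12, "y": -0.01, "z": 0, "rx": 0, "ry": 0, "rz": 0, "gripper": 0},
    {"x": -0.12, "y": -0.01, "z": 0.25, "rx": 0, "ry": 0, "rz": 0, "gripper": 0},
    {"x": -0.25, "y": 0, "z": 0.5, "rx": 0, "ry": 0, "rz": 0, "gripper": 0},
    {"x": -0.45, "y": 0, "z": 0.6, "rx": 0, "ry": 0, "rz": 0, "gripper": 0},
    {"x": -0.65, "y": 0, "z": 0.7, "rx": 0, "ry": 0, "rz": 0, "gripper": 0}
  ]
}}

```text
t: 6.8
eef_pos: [0.4039, -0.0676, 0.1922]
ee_rot: [-179.8, 0.2, -165.2]
wrist_force: [-0.5, -0.1, 0.2]
gripper_width: -0.0
gripper_force: 0.0
```

```bash
python3 a.py; python3 - <<'E'
from h import *
print(state()["eef_pos"])
im=read_camera("top")
cv2.imwrite("pics/s5.png",cv2.resize(im[150:310,230:430],None,fx=3.5,fy=3.5,interpolation=cv2.INTER_CUBIC))
# button via housing+button colours
b=im[235:285,155:205];g=cv2.inRange(cv2.cvtColor(b,cv2.COLOR_BGR2HSV),(5,140,60),(25,255,255))
cv2.imwrite("pics/b5.png",cv2.resize(b,None,fx=8,fy=8,interpolation=cv2.INTER_CUBIC))
E
```

```text
[ 0.53931423 -0.00550479] [ 0.5461976  -0.12609888]
joint 1.9903450682785493 500 tip 1.7966792365603956
[ 0.40057681 -0.06702139  0.19464016]
```

View pics/s5.png

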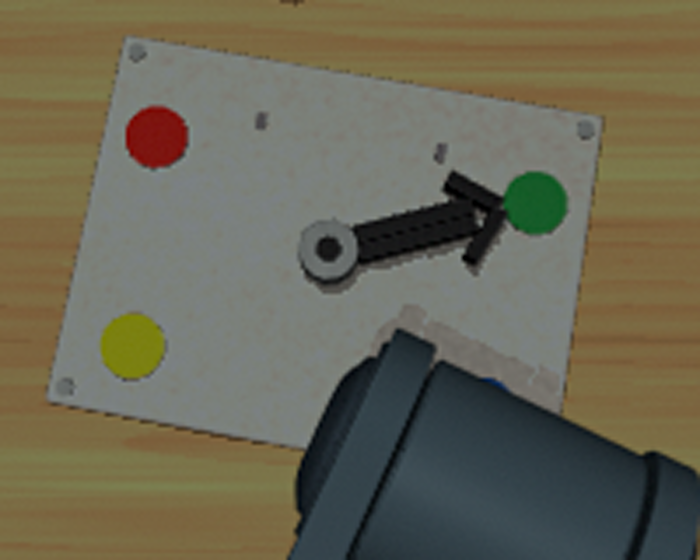

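View pics/b5.png

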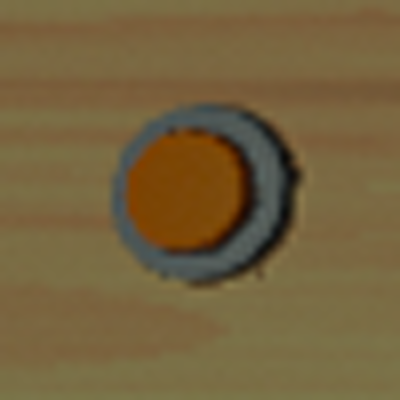

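The arrow is at about 1.97 rad (tip at (505,212), lined up with green), well inside the tolerance of ±0.097. The large button's orange top is centred at pixel (178,258.6), which is about (0.455, 0.333). I'll move over it next.

Emit:
{"op": "send_rows", "data": {
  "rows": [
    {"x": 0.14, "y": 1, "z": 0, "rx": 0, "ry": 0, "rz": 0, "gripper": 0},
    {"x": 0.14, "y": 1, "z": 0, "rx": 0, "ry": 0, "rz": 0, "gripper": 0},
    {"x": 0.14, "y": 1, "z": 0, "rx": 0, "ry": 0, "rz": 0, "gripper": 0},
    {"x": 0.14, "y": 1, "z": 0, "rx": 0, "ry": 0, "rz": 0, "gripper": 0},
    {"x": 0.14, "y": 1, "z": 0, "rx": 0, "ry": 0, "rz": 0, "gripper": 0}
  ]
}}

```text
t: 7.4
eef_pos: [0.432, 0.1378, 0.1894]
ee_rot: [179.9, 0.1, -164.8]
wrist_force: [-0.2, -0.7, 0.2]
gripper_width: -0.0
gripper_force: 0.0
```

Emit:
{"op": "send_rows", "data": {
  "rows": [
    {"x": 0.135, "y": 1, "z": 0, "rx": 0, "ry": 0, "rz": 0, "gripper": 0},
    {"x": 0.135, "y": 1, "z": 0, "rx": 0, "ry": 0, "rz": 0, "gripper": 0},
    {"x": 0.135, "y": 1, "z": 0, "rx": 0, "ry": 0, "rz": 0, "gripper": 0},
    {"x": 0.135, "y": 1, "z": -0.2, "rx": 0, "ry": 0, "rz": 0, "gripper": 0},
    {"x": 0.135, "y": 1, "z": -0.4, "rx": 0, "ry": 0, "rz": 0, "gripper": 0}
  ]
}}

```text
t: 7.9
eef_pos: [0.4621, 0.3375, 0.1125]
ee_rot: [179.9, 0.6, -165.0]
wrist_force: [0.5, 0.2, -1.1]
gripper_width: 0.0001
gripper_force: 0.0
```

```bash
python3 - <<'E'
from h import *
e=state()["eef_pos"];print(e,state()["wrist_force"],(np.array([.4553,.333,.06])-e)/.2)
E
python3 a.py
```

```text
[0.46208632 0.33746143 0.11246873] [ 0.53753528  0.20929252 -1.0595233 ] [-0.03393161 -0.02230714 -0.26234367]
[ 0.53931423 -0.00550479] [ 0.5461976  -0.12609888]
joint 1.9908716077329731 498 tip 1.7966792365603956
```

Emit:
{"op": "send_rows", "data": {
  "rows": [
    {"x": -0.03, "y": -0.02, "z": -0.12, "rx": 0, "ry": 0, "rz": 0, "gripper": 0},
    {"x": -0.03, "y": -0.02, "z": -0.24, "rx": 0, "ry": 0, "rz": 0, "gripper": 0},
    {"x": -0.03, "y": -0.02, "z": -0.24, "rx": 0, "ry": 0, "rz": 0, "gripper": 0},
    {"x": -0.03, "y": -0.02, "z": -0.24, "rx": 0, "ry": 0, "rz": 0, "gripper": 0}
  ]
}}

```text
t: 8.35
eef_pos: [0.4528, 0.3284, 0.0625]
ee_rot: [-180.0, -0.0, -165.2]
wrist_force: [0.4, 0.4, 0.4]
gripper_width: -0.0
gripper_force: 0.0
```

```bash
python3 - <<'E'
from h import *
e=state()["eef_pos"];print(e)
read_camera("top");print(state()["eef_pos"],state()["wrist_force"])
E
```

```text
[0.45280374 0.3283724  0.0624798 ]
[0.45347321 0.32871906 0.06348547] [0.13850942 0.69385269 0.03935397]
```

Emit:
{"op": "send_rows", "data": {
  "rows": [
    {"x": 0.01, "y": 0.02, "z": -0.07, "rx": 0, "ry": 0, "rz": 0, "gripper": 0},
    {"x": 0.01, "y": 0.02, "z": -0.1, "rx": 0, "ry": 0, "rz": 0, "gripper": 0},
    {"x": 0.01, "y": 0.02, "z": -0.115, "rx": 0, "ry": 0, "rz": 0, "gripper": 0},
    {"x": 0.01, "y": 0.02, "z": -0.12, "rx": 0, "ry": 0, "rz": 0, "gripper": 0},
    {"x": 0.01, "y": 0.02, "z": -0.12, "rx": 0, "ry": 0, "rz": 0, "gripper": 0}
  ]
}}

```text
t: 8.9
eef_pos: [0.4558, 0.3332, 0.0409]
ee_rot: [180.0, 0.2, -165.1]
wrist_force: [-2.0, -0.1, 9.8]
gripper_width: -0.0004
gripper_force: 5.0
```

The force is 9.8 N at the stop height, more than the 4 N needed, so the button is fully down. I'll release it.

Emit:
{"op": "send_rows", "data": {
  "rows": [
    {"x": 0, "y": 0, "z": 0, "rx": 0, "ry": 0, "rz": 0, "gripper": 0},
    {"x": 0, "y": 0, "z": 0.1, "rx": 0, "ry": 0, "rz": 0, "gripper": 0},
    {"x": 0, "y": 0, "z": 0.3, "rx": 0, "ry": 0, "rz": 0, "gripper": 0},
    {"x": 0, "y": 0, "z": 0.5, "rx": 0, "ry": 0, "rz": 0, "gripper": 0},
    {"x": 0, "y": 0, "z": 0.5, "rx": 0, "ry": 0, "rz": 0, "gripper": 0}
  ]
}}

```text
t: 9.4
eef_pos: [0.4579, 0.3342, 0.1454]
ee_rot: [179.9, 0.7, -165.1]
wrist_force: [1.1, 1.1, -0.4]
gripper_width: -0.0
gripper_force: 0.0
```

```bash
python3 a.py; python3 -c "
from cell import *
print(state()['eef_pos'],state()['wrist_force']);print(close_job())"
```

```text
[ 0.53931423 -0.00550479] [ 0.5461976  -0.12609888]
joint 1.9911904246283878 497 tip 1.7966792365603956
[0.45629905 0.33345895 0.14242479] [-1.39675541 -0.09421095  0.37331462]
the job is handed in; nothing more can be done
None
```

I pushed the arrow round to the green disc (measured about 1.97–1.99 rad, target 2.0), then pressed the largest call button to its stop (9.8 N) and released it, and handed the job in at about 9.5 s; no verdict came back.

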